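Set the lantern's prop leg at its length mark and shut the cam lever

TASK

Take the lantern's prop leg out of the wooden stowing block, stand it upright in the clamp sleeve on the folded lantern, and hold it with its ring mark level with the sleeve's rim. Holding it there, turn the leg so that its side wing sweeps the cam lever fully closed; the lever must not be moved to closed before the leg is at the mark. The cam does not carry the leg by itself, so finish still gripping the leg at the mark with the lever closed, and leave the jar, its cap, the egg cup and the fuse holder where they are.

Things in the scene. Friction and masses are not known exactly. Their poses are not given: they have to be found in the camera images.
- leg: the loose prop leg, about 0.1 kg, standing upright in the stowing block: an aluminium rod 14 mm in diameter, 150 mm long in all, foot tapered, with a square grip head on top, a side wing and a dark ring mark. Origin at the centre of the foot's underside, z up along the rod, x towards the wing
- leg_grip (a point): centre of the leg's square plastic grip head, on the axis 127.5 mm above the foot. The head is 20 x 20 mm with faces square to the leg's x and y, and reaches from 105 to 150 mm above the foot. Axes as the leg's
- leg_mark (a point): the ring mark's centre, on the leg's axis 42 mm above the foot; axes as the leg's
- leg_foot (a point): centre of the underside of the leg's foot
- leg_wing (a point): in the flat side wing, 38 mm out from the leg's axis along the leg's +x and 75 mm above the foot (33 mm above the mark). The wing is 8 mm thick (y), 14 mm high (68 to 82 mm above the foot) and ends 45 mm from the axis
- sleeve_mouth (a point): rim centre of the upright clamp sleeve on the folded dark green lantern, fixed to the shelf floor. Sleeve 32 mm outside; hole 17 mm wide, 59 mm deep, so at the mark the foot hangs 17 mm clear. Rim 80 mm above the table. z up along the hole, x towards the folded lamp panel (52 x 94 mm, 33 mm below the rim, from 55 mm off the axis)
- lever (a joint): angle of the cam lever, which turns about the sleeve's axis; grows counter-clockwise seen from above. Open at 0 to 0.25 at the start, fully closed at 0.9, against the thin steel stop post on the lantern. At 0 the lever points along the y axis of sleeve_mouth. It stays where it is left and resists with about 0.05 N m; no spring
- lever_paddle (a point): in the lever's upright black paddle, 39 mm from the sleeve's axis (x outwards), 30 mm above the rim. Paddle 8 mm thick (tangentially), 16 mm wide (31 to 47 mm from the axis), top 42 mm above the rim. With the leg at the mark its wing is at paddle height: bring it down on the paddle's clockwise side (seen from above) and turn counter-clockwise
- stow_block: fixed dark wooden block 70 x 70 x 40 mm, with a hole 16 mm in diameter and 34 mm deep in the middle of its top in which the leg stands at the start; origin at the centre of its underside
- jar: bystander: open orange plastic jar, 62 mm in diameter, 68 mm high; origin at the centre of its underside
- jar_cap: bystander: the jar's cap lying upside down, 62 mm in diameter, 16 mm high; origin at the centre of its underside
- egg_cup: bystander: white melamine egg cup, 50 mm in diameter, 50 mm high; origin at the centre of its underside
- fuse_holder: bystander: black fuse holder with brass clips, 30 x 68 x 28 mm; origin at the centre of its underside
There are look-alikes about, which are no part of the job. Of the things shaped like the leg, the aluminium one is meant.

How it is judged:
On the way, in this order (a step that is already met when the one before it is completed fails the run):
1. the leg's foot is in the sleeve, the lever still open (z of leg_foot in the frame of sleeve_mouth below -0.01 m and horizontal distance between leg_foot and sleeve_mouth below 0.008 m and value of joint lever below 0.45 rad), for 0.05 s.
2. the leg is held upright with its mark at the rim, the lever still open (z of leg_mark in the frame of sleeve_mouth between -0.005 and 0.005 m and horizontal distance between leg_mark and sleeve_mouth below 0.006 m and angle between leg_mark's own z axis and vertical below 0.12 rad and contact force between the fingers and leg above 2 N and value of joint lever below 0.45 rad), for 0.1 s.
3. the lever is closed with the leg held at the mark (z of leg_mark in the frame of sleeve_mouth between -0.005 and 0.005 m and horizontal distance between leg_mark and sleeve_mouth below 0.006 m and angle between leg_mark's own z axis and vertical below 0.12 rad and contact force between the fingers and leg above 2 N and value of joint lever above 0.82 rad), for 0.2 s.
At the end, for the whole second after the job is handed in: The fingers grip the leg (over 2 N); it stands at rest, upright within 0.12 rad in the sleeve with its mark within 5 mm of the rim's height (so its foot hangs clear of the bottom and only the fingers carry it) and 6 mm of its centre; the lever stands beyond 0.82 rad (all of step 3 and linear speed of leg below 0.02 m/s); the arm keeps its last pose, push and grip.
It fails at once if the lever is moved past 0.55 rad while the leg's mark is more than 10 mm from the rim's centre (value of joint lever above 0.55 rad and distance between leg_mark and sleeve_mouth above 0.01 m).
It fails at once if a bystander is shifted more than 30 mm or tipped (distance of any of jar, jar_cap, egg_cup, fuse_holder from where it was at the start of the episode above 0.03 m or angle between any of jar, jar_cap, egg_cup, fuse_holder's own z axis and vertical above 0.5 rad).
It also fails if it takes over 48 s, if anything falls off the work surface, if the arm or the gripper's body presses on something with over 40 N, if the wrist force passes 120 N, or if a joint passes its speed limit or range.

ROBOT

A 7-joint arm with a two-finger parallel gripper is mounted at the origin on the work surface. World frame = base frame: x ahead of the robot, y to its left, z up, the work surface at z = 0. Lengths are in m, angles in rad, forces in N, time in s.
With the tool pointing down it reaches from about 0.375 to 0.925 m from the base axis. Payload 3.1 kg.
Tool frame: the origin (TCP) lies between the finger pads; the fingertips stand 19 mm ahead of it and the grasp point (between the pads) is the TCP; z points along the fingers, y is the line along which they close (so a half turn about z gives the same grasp; the last joint's range is limited). The gripper opens to 85 mm and grips with 20 to 120 N. Pads are 22 mm wide; open, the fingers measure 114 mm over their backs; the gripper's body (76 mm by 85 mm) begins 54 mm behind the grasp point. The pads swing forward as they close: fully open they stand 13 mm farther back than shut.
Start: joints at [-1.399, 0.383, 0.044, 1.598, -0.018, 1.161, -0.05], TCP at [0.173, 0.626, 0.25] pointing down, gripper open.
Joint ranges: [-2.61, 2.61], [-0.41, 2.15], [-1.48, 1.57], [0, 2.5], [-1.57, 4.71], [0.05, 1.97], [-2.85, 2.85]. Speed limits (rad/s): [2.79, 2.79, 3.14, 3.14, 3.14, 3.14, 3.14].

INTERFACE

Orientations are given as a unit quaternion [x, y, z, w].
In Python, from bench import move_ptp, movel, move_j, move_gripper, pause, inverse_kinematics, read_camera, camera_params, MotionError, sign_off, look_for, tip_of, read_time_s, read_qpos, read_joint_vel, read_effort, read_eef_pos, read_tcp_rot, read_ft_force, read_ft_torque, read_finger_gap, read_grasp_force gives the robot as it stands. Calls block until the motion is done:
- move_ptp(position, orientation): joint-space move of the TCP to a pose.
- movel(position, orientation=None, speed=0.15): straight line of the TCP; orientation=None keeps the orientation; speed is the mean speed in m/s.
- move_j(angles): joint-space move.
- move_gripper(opening, effort=None): finger opening in m; effort is the grip in N (None keeps the last); returns when the fingers have stopped.
- pause(seconds).
- inverse_kinematics(position, orientation): joint angles nearest the present ones, or None.
- read_camera(name): name is "scene" or "top" or "wrist"; returns the picture (400x640x3 uint8, red, green, blue); there is no depth.
- camera_params(name): a dict with "K" (3x3 intrinsics, pixels), "camera_from_world" (4x4, takes a point from world to camera coordinates). Camera axes: x right, y down, z forward; pixel columns grow to the right and rows downward; lengths in m; the calibration is good to about 2 mm. The wrist camera is an equidistant fisheye: a pixel r from the principal point sees the ray r / f radians off the axis. A picture is of the moment at which its call begins: read the wrist's pose just before it. camera_params takes no time and is no camera call; for the wrist camera it gives the pose at the moment of the call.
A pose or a line that the arm cannot do raises MotionError and nothing moves.
- sign_off(): hands the job in; it is judged then, once.
Trained networks look in the newest picture that a camera, given by its name, has taken for a name from the list of things; names that differ only in an ending like _2 or _b are one class to them, and where a whole thing is asked for, a point or a joint stands for the part that bears it (a point fixed in the world has none). Each returns a list of dicts, best first, with "confidence" (0 to 1); they miss things now and then, are a little off and sometimes report something else, mostly with a low value. They report only what shows in the picture. A call takes as long as a camera call. They do not tell look-alikes from the thing itself.
- look_for(camera, name): "at" ([column, row] in pixels, amid what is visible of it).
- tip_of(camera, name): "at" ([column, row] in pixels: a listed point, or the origin of a listed thing).
Readings, each from a call of its own:
- read_time_s(): time.
- read_qpos(): joint angles.
- read_joint_vel(): joint speeds.
- read_effort(): joint torques, N m.
- read_eef_pos(): TCP position.
- read_tcp_rot(): TCP orientation.
- read_ft_force(): force on the tool from outside, world axes, zero at the start.
- read_ft_torque(): the same for the moment, N m.
- read_finger_gap(): finger opening in m.
- read_grasp_force(): force on a finger pad.
Only numpy, scipy, OpenCV 4.12 (cv2) and the standard library are available. Lean on these libraries where they do the work, as an engineer would, in place of code of your own. Each camera call takes 0.05 s, during which the arm holds its last target. There are 200 camera calls.

## Working session

There is one attempt and no reset: what is moved stays moved. The work goes in short steps, each a Python script; the robot and the scene stay as the last script left them, time stands still between calls to the robot, and variables do not carry over. Pictures are saved under pics/ and viewed, at most 10 in all, crops included, and the job is handed in when it is done.

```bash
mkdir -p pics; ls; python3 - <<'E'
from bench import *
import cv2,numpy as np
for c in("scene","top"):
    im=read_camera(c); cv2.imwrite(f"pics/{c}0.png",im[:,:,::-1])
    p=camera_params(c); print(c,np.round(p["K"],1).tolist(),np.round(p["camera_from_world"],3).tolist())
    for n in("leg_grip","leg_mark","leg_foot","leg_wing","sleeve_mouth","lever_paddle","stow_block","jar","egg_cup","fuse_holder","jar_cap"):
        print(n,[(np.round(d["at"]).tolist(),round(d["confidence"],2)) for d in tip_of(c,n)][:4])
print(read_tcp_rot(),read_time_s())
E
```

```text
pics
scene [[368.6, 0.0, 312.1], [0.0, 368.6, 199.6], [0.0, 0.0, 1.0]] [[0.51, 0.86, 0.018, -0.115], [0.49, -0.274, -0.828, -0.163], [-0.707, 0.431, -0.561, 1.525], [0.0, 0.0, 0.0, 1.0]]
leg_grip [([160.0, 254.0], 0.83), ([151.0, 297.0], 0.68), ([325.0, 221.0], 0.66), ([246.0, 207.0], 0.57)]
leg_mark [([139.0, 250.0], 0.87), ([326.0, 245.0], 0.66), ([220.0, 209.0], 0.64), ([168.0, 321.0], 0.62)]
leg_foot [([324.0, 257.0], 0.86), ([175.0, 333.0], 0.86), ([129.0, 243.0], 0.76), ([326.0, 221.0], 0.59)]
leg_wing [([144.0, 321.0], 0.85), ([233.0, 200.0], 0.76), ([161.0, 246.0], 0.63), ([337.0, 242.0], 0.53)]
sleeve_mouth [([410.0, 197.0], 0.97), ([325.0, 257.0], 0.38)]
lever_paddle [([419.0, 186.0], 0.63), ([325.0, 256.0], 0.3)]
stow_block [([326.0, 258.0], 0.63)]
jar [([423.0, 191.0], 0.69)]
egg_cup [([480.0, 225.0], 0.66)]
fuse_holder [([295.0, 323.0], 0.84)]
jar_cap [([258.0, 257.0], 0.7)]
top [[425.8, 0.0, 322.0], [0.0, 425.8, 202.5], [0.0, 0.0, 1.0]] [[-0.014, -1.0, 0.0, -0.132], [-0.985, 0.014, -0.169, 0.468], [0.169, -0.003, -0.986, 1.464], [0.0, 0.0, 0.0, 1.0]]
leg_grip [([454.0, 195.0], 0.76), ([440.0, 233.0], 0.67), ([331.0, 160.0], 0.56), ([358.0, 267.0], 0.47)]
leg_mark [([449.0, 172.0], 0.79), ([377.0, 275.0], 0.61), ([453.0, 254.0], 0.61), ([331.0, 170.0], 0.52)]
leg_foot [([461.0, 266.0], 0.6), ([331.0, 170.0], 0.59), ([392.0, 279.0], 0.47)]
leg_wing [([460.0, 178.0], 0.76), ([444.0, 253.0], 0.76), ([329.0, 156.0], 0.63), ([369.0, 280.0], 0.53)]
sleeve_mouth [([229.0, 182.0], 0.86), ([331.0, 158.0], 0.45), ([191.0, 208.0], 0.41)]
lever_paddle [([214.0, 181.0], 0.47)]
stow_block [([333.0, 174.0], 0.77)]
jar [([194.0, 207.0], 0.53)]
egg_cup [([192.0, 140.0], 0.66)]
fuse_holder [([381.0, 129.0], 0.66)]
jar_cap [([374.0, 195.0], 0.53)]
[ 1.34477104e-01  9.90916701e-01 -9.98346303e-06 -4.79878639e-06] 1.2
```

```bash
python3 - <<'E'
import cv2,numpy as np
s=cv2.imread("pics/scene0.png");t=cv2.imread("pics/top0.png")
cv2.imwrite("pics/a.png",cv2.resize(s[140:380,90:530],(800,436),interpolation=cv2.INTER_CUBIC))
cv2.imwrite("pics/b.png",cv2.resize(t[110:310,160:480],None,fx=2.5,fy=2.5,interpolation=cv2.INTER_CUBIC))
E
```

```text
(no output)
```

View pics/a.png

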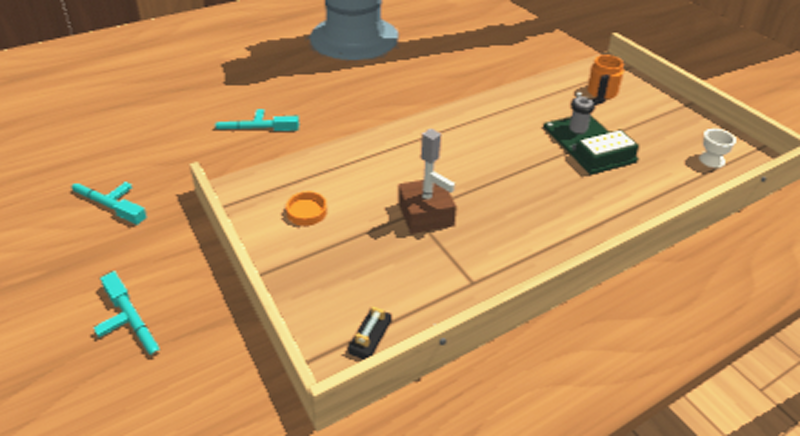

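View pics/b.png

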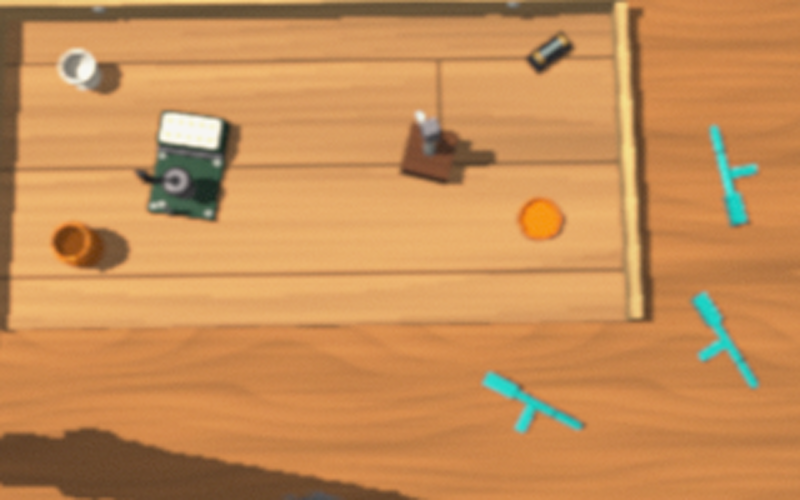

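```bash
cat > h.py <<'E'
from bench import *
import cv2,numpy as np
from scipy.optimize import least_squares
from scipy.spatial.transform import Rotation as R
def ray(cam,px,p=None):
    p=p or camera_params(cam); K=np.array(p["K"]);T=np.array(p["camera_from_world"])
    d=(np.array(px)-K[:2,2])/[K[0,0],K[1,1]]
    if cam=="wrist":
        r=np.linalg.norm(d); v=np.r_[d/max(r,1e-9)*np.sin(r),np.cos(r)]
    else: v=np.r_[d,1]
    Rm=T[:3,:3]; v=Rm.T@v; return -Rm.T@T[:3,3], v/np.linalg.norm(v)
def proj(cam,X,p=None):
    p=p or camera_params(cam); K=np.array(p["K"]);T=np.array(p["camera_from_world"])
    c=T[:3,:3]@X+T[:3,3]
    if cam=="wrist":
        r=np.hypot(c[0],c[1]); d=c[:2]/max(r,1e-9)*np.arctan2(r,c[2])
    else: d=c[:2]/c[2]
    return d*[K[0,0],K[1,1]]+K[:2,2]
def tri(rays):
    A=sum(np.eye(3)-np.outer(v,v) for o,v in rays); b=sum((np.eye(3)-np.outer(v,v))@o for o,v in rays)
    X=np.linalg.solve(A,b); return X,[np.linalg.norm(np.cross(X-o,v)) for o,v in rays]
def onplane(r,z): o,v=r; return o+v*(z-o[2])/v[2]
def down(yaw): return (R.from_euler("z",yaw)*R.from_euler("x",np.pi)).as_quat()
E
python3 - <<'E'
from h import *
for n,a,b in(("grip",(325,221),(331,160)),("wing",(337,242),(329,156)),("sleeve",(410,197),(229,182)),("paddle",(419,186),(214,181)),("block",(326,258),(333,174)),("mark",(326,245),(331,170)),("jar",(423,191),(194,207)),("egg",(480,225),(192,140))):
    X,e=tri([ray("scene",a),ray("top",b)]); print(n,X.round(3),np.round(e,4))
print(R.from_quat(read_tcp_rot()).as_matrix().round(3).tolist(), read_eef_pos())
p=camera_params("wrist");T=np.array(p["camera_from_world"]);print(np.round(p["K"],1).tolist(),(-T[:3,:3].T@T[:3,3]).round(3),T[:3,:3].round(2).tolist())
E
```

```text
grip [ 0.589 -0.174  0.143] [0.005 0.005]
wing [ 0.622 -0.163  0.091] [0.0017 0.0017]
sleeve [0.536 0.183 0.071] [0.0024 0.0024]
paddle [0.532 0.225 0.098] [0.0062 0.0062]
block [ 0.581 -0.174  0.005] [0.0072 0.0072]
mark [ 0.581 -0.17   0.053] [0.0019 0.0019]
jar [0.463 0.324 0.007] [0.0014 0.0014]
egg [0.707 0.334 0.016] [0.0042 0.0042]
[[-0.964, 0.267, -0.0], [0.267, 0.964, -0.0], [0.0, -0.0, -1.0]] [0.17325338 0.62647732 0.25027879]
[[309.7, 0.0, 318.0], [0.0, 309.7, 200.0], [0.0, 0.0, 1.0]] [0.1   0.647 0.373] [[0.27, 0.96, -0.0], [0.92, -0.25, 0.3], [0.29, -0.08, -0.95]]
```

```bash
python3 - <<'E'
from h import *
print(read_time_s())
P=np.array([.585,-.172,.16]);S=np.array([.536,.183,.18])
for k in range(4):
    o=k*np.pi/2-np.pi
    for n,p,w in(("pick",P,.27),("ins",S,.9),("mid",S,1.5),("end",S,2.3)):
        q=inverse_kinematics(p,down(w+o)); print(k,n,None if q is None else np.round(q,2))
E
```

```text
1.2
0 pick [-0.43  0.52  0.83  1.81 -0.45  1.01  2.42]
0 ins [-0.63  0.31  0.26  1.88 -0.1   0.97  2.15]
0 mid [-0.55  0.3   0.18  1.87 -0.06  0.97  2.72]
0 end [-1.39  0.76  1.38  1.91 -0.82  1.2  -2.13]
1 pick [-0.7   0.91  1.37  1.82 -0.95  1.26 -1.92]
1 ins [-1.39  0.76  1.38  1.91 -0.82  1.2  -1.96]
1 mid [-1.    0.37  0.72  1.89 -0.29  0.99 -1.8 ]
1 end [-0.92  0.34  0.62  1.89 -0.24  0.98 -1.04]
2 pick [-0.43  0.53  0.84  1.81 -0.46  1.01 -0.71]
2 ins [-0.92  0.34  0.62  1.89 -0.24  0.98 -0.87]
2 mid [-0.91  0.34  0.6   1.89 -0.23  0.98 -0.27]
2 end [-0.83  0.33  0.51  1.89 -0.19  0.97  0.49]
3 pick [-0.45  0.54  0.87  1.81 -0.48  1.02  0.87]
3 ins [-0.81  0.32  0.49  1.89 -0.18  0.97  0.65]
3 mid [-0.75  0.32  0.41  1.88 -0.15  0.97  1.23]
3 end [-0.64  0.31  0.28  1.88 -0.1   0.97  1.98]
```

```bash
cat > look.py <<'E'
from h import *
def look(tag,poses,names):
    rec={n:[] for n in names}
    for i,(p,y) in enumerate(poses):
        move_ptp(p,down(y)); c=camera_params("wrist"); im=read_camera("wrist")
        cv2.imwrite(f"pics/{tag}{i}.png",im[:,:,::-1])
        np.save(f"pics/{tag}{i}.npy",c,allow_pickle=True)
        for n,X0 in names.items():
            u=proj("wrist",np.array(X0),c)
            D=[d for d in tip_of("wrist",n) if np.linalg.norm(np.array(d["at"])-u)<60]
            if D:
                d=min(D,key=lambda d:np.linalg.norm(np.array(d["at"])-u))
                rec[n].append(ray("wrist",d["at"],c)); print(i,n,np.round(d["at"],1),u.round(1),round(d["confidence"],2))
    for n,r in rec.items():
        if len(r)>1: X,e=tri(r); print(n,X.round(4),np.round(e,4))
    print(read_time_s())
E
python3 - <<'E'
from look import *
look("sl",[((.50,.22,.27),.2),((.52,.12,.27),1.2),((.58,.16,.27),2.2)],{"sleeve_mouth":(.536,.183,.08),"lever_paddle":(.532,.225,.11)})
look("lg",[((.56,-.12,.27),-.8),((.53,-.21,.27),.6)],{"leg_grip":(.585,-.172,.14),"leg_mark":(.583,-.171,.053),"leg_wing":(.622,-.163,.09),"stow_block":(.58,-.17,.005)})
E
```

```text
0 sleeve_mouth [364.7 152.1] [361.7 153.7] 0.8
0 lever_paddle [331.4 147.1] [321.1 153.5] 0.62
1 sleeve_mouth [312.2 121. ] [310.5 118.1] 0.58
1 lever_paddle [299.9  82.9] [288.5  78.6] 0.74
2 sleeve_mouth [293.7 140.5] [296.6 137.5] 0.94
2 lever_paddle [320.3 110.9] [317.8 101.1] 0.61
sleeve_mouth [0.5362 0.1782 0.0686] [0.0008 0.001  0.0013]
lever_paddle [0.5396 0.2178 0.1086] [0.001  0.0005 0.0013]
5.5583
0 leg_grip [339.1 127.7] [341.1 132.3] 0.77
0 leg_wing [305.1 108.2] [303.5 108.1] 0.64
0 stow_block [335.  121.9] [334.7 126.9] 0.63
1 leg_grip [317.6 117. ] [317.8 117.9] 0.8
1 leg_wing [331.4  82.1] [331.9  79.6] 0.76
1 stow_block [317.4 118.3] [314.2 115.9] 0.56
leg_grip [ 0.5837 -0.173   0.0868] [0.0004 0.0004]
leg_wing [ 0.621  -0.1637  0.0754] [0.0002 0.0002]
stow_block [ 0.5772 -0.1758 -0.0795] [0.0011 0.0011]
9.3667
```

```bash
python3 - <<'E'
import cv2,numpy as np
o=[]
for f,(u,v) in (("sl0",(350,145)),("sl2",(300,130)),("lg0",(335,122)),("lg1",(320,110))):
    im=cv2.imread(f"pics/{f}.png"); y=max(0,v-75);o.append(cv2.resize(im[y:y+150,u-100:u+100],(400,300),interpolation=cv2.INTER_CUBIC))
cv2.imwrite("pics/c.png",np.vstack([np.hstack(o[:2]),np.hstack(o[2:])]))
E
```

```text
(no output)
```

View pics/c.png

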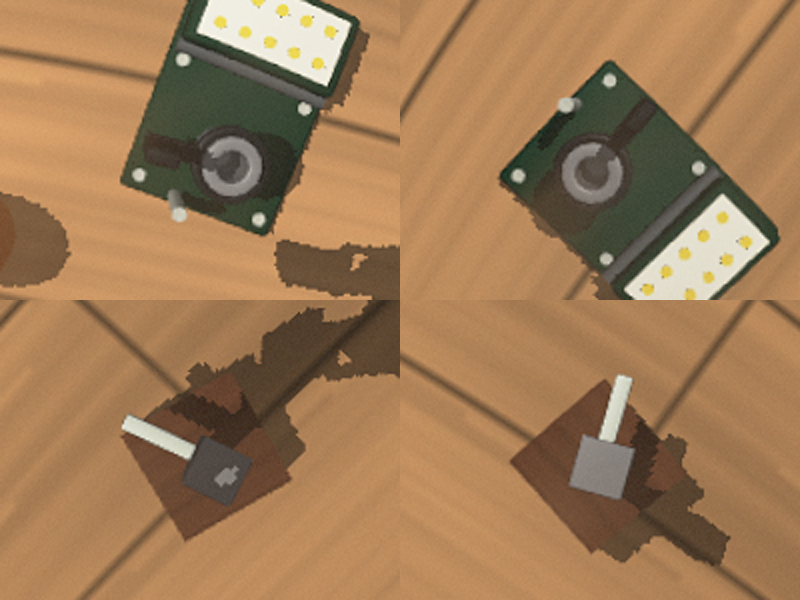

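```bash
python3 - <<'E'
from h import *
C={t:np.load(f"pics/{t}.npy",allow_pickle=True).item() for t in("sl0","sl1","sl2","lg0","lg1")}
def P(t,X): return proj("wrist",np.array(X),C[t])
for t,u in(("sl0",(364.8,152.3)),("sl1",(312.2,121)),("sl2",(295,140.8))): print(t,onplane(ray("wrist",u,C[t]),.08).round(4))
for t,u in(("sl0",(250+160/2,70+150/2)),("sl2",(200+240/2,55+112/2))): print("paddle top(approx)",t,onplane(ray("wrist",u,C[t]),.122).round(4))
# post 
for t,u in(("sl0",(250+178/2,70+214/2)),("sl2",(200+166/2,55+104/2))): print("post top",t,onplane(ray("wrist",u,C[t]),.1).round(4))
L0=np.array([(197,136),(250,155),(234,205),(182,182)])/2+[235,47]; L1=np.array([(185,136),(234,146),(221,199),(170,188)])/2+[220,35]
W0=np.array((128,124))/2+[235,47]; W1=np.array((224,78))/2+[220,35]
def order(pts): 
    c=pts.mean(0); return pts[np.argsort(np.arctan2(*(pts-c).T[::-1]))]
def res(v,full=False):
    x,y,z,a=v; c=np.array([np.cos(a),np.sin(a)]);n=np.array([-c[1],c[0]]); r=[]
    for t,L,W in(("lg0",L0,W0),("lg1",L1,W1)):
        Q=np.array([P(t,[*(np.array([x,y])+.01*(i*c+j*n)),z]) for i,j in((1,1),(1,-1),(-1,-1),(-1,1))])
        r.append((np.array([q for q in Q])[:,None]-L[None]).reshape(4,4,2)) if 0 else None
        D=np.linalg.norm(Q[:,None]-L[None],axis=2); k=D.argmin(1); r+=list((Q-L[k]).ravel())
        r+=list(P(t,[*(np.array([x,y])+.045*c),z-.068])-W)
    return np.array(r)
for z in (None,.158,.165):
    if z is None: s=least_squares(res,[.584,-.172,.16,.25])
    else: s=least_squares(lambda v:res([v[0],v[1],z,v[2]]),[.584,-.172,.25])
    print(z,s.x.round(4),s.cost.round(2),s.fun.round(1))
E
```

```text
sl0 [0.5381 0.1802 0.08  ]
sl1 [0.5366 0.1796 0.08  ]
sl2 [0.5366 0.1793 0.08  ]
paddle top(approx) sl0 [0.5429 0.2194 0.122 ]
paddle top(approx) sl2 [0.5387 0.219  0.122 ]
post top sl0 [0.5114 0.2028 0.1   ]
post top sl2 [0.5086 0.2017 0.1   ]
None [ 0.5858 -0.1741  0.1523  0.3712] 21.16 [ 0.5 -0.4  3.3 -0.9  0.3  0.1 -2.1 -1.8 -3.1 -1.2 -1.6  0.8 -0.7  1.7
 -0.3  0.1  0.  -0.2 -1.4 -1.6]
0.158 [ 0.5861 -0.1741  0.3715] 23.19 [ 0.4  0.2  3.4 -0.9  1.   0.3 -1.7 -1.  -3.8 -1.3 -1.6  0.3 -0.1  1.4
  0.2  0.5 -0.1 -0.  -1.1 -2.5]
0.165 [ 0.5865 -0.174   0.3719] 31.75 [ 0.2  0.9  3.5 -0.9  1.9  0.6 -1.1 -0.  -4.7 -1.5 -1.6 -0.2  0.7  1.1
  0.8  0.9 -0.3  0.3 -0.6 -3.7]
```

```bash
python3 - <<'E'
from h import *
move_ptp((.5858,-.174,.215),down(.33)); c=camera_params("wrist"); im=read_camera("wrist")
np.save("pics/pg.npy",c,allow_pickle=True); cv2.imwrite("pics/pg.png",im[:,:,::-1])
u=proj("wrist",np.array([.5858,-.174,.155]),c); print(u); x,y=max(0,int(u[0])-100),max(0,int(u[1])-110); print(x,y)
cv2.imwrite("pics/pgc.png",cv2.resize(im[y:y+200,x:x+200,::-1],(600,600),interpolation=cv2.INTER_CUBIC))
print(read_eef_pos(),R.from_quat(read_tcp_rot()).as_matrix()[:2,0],read_time_s())
E
```

```text
[320.05304726 230.1636428 ]
220 120
[ 0.58563691 -0.17429728  0.21472944] [0.94577654 0.32481455] 9.85
```

View pics/pgc.png

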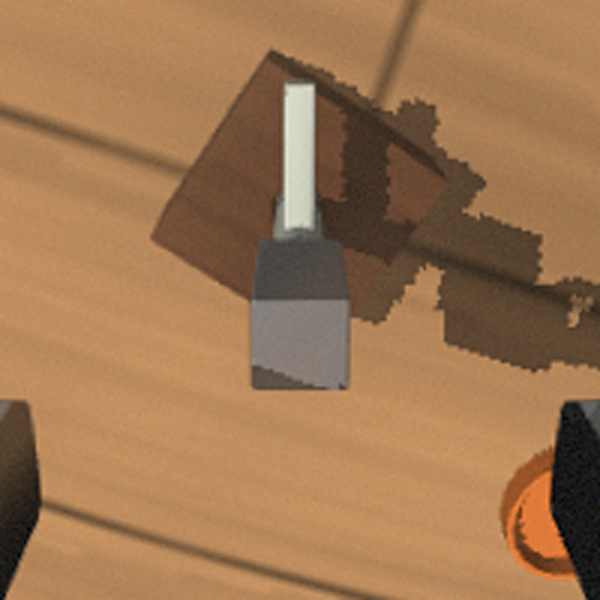

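```bash
python3 - <<'E'
from h import *
c=np.load("pics/pg.npy",allow_pickle=True).item()
e=np.array([.58564,-.1743]);a=np.array([.9458,.3248]);n=np.array([-a[1],a[0]])
def res(v):
    d,l,z=v;r=[]
    for dx,dy,dz,u in((.01,.01,0,(303.5,219.7)),(.01,-.01,0,(336.3,219.7)),(-.01,.01,0,(303.7,249.5)),(-.01,-.01,0,(336.3,249.7)),(.045,.004,-.068,(315,147.7)),(.045,-.004,-.068,(324.8,147.7)),(.01,.01,-.045,(304.9,200)),(.01,-.01,-.045,(334.8,200))):
        r+=list(proj("wrist",np.r_[e+a*(d+dx)+n*(l+dy),z+dz],c)-u)
    return np.array(r)
s=least_squares(res,[0,0,.155],x_scale=.01);print(s.x.round(4),s.fun.round(1),e+a*s.x[0]+n*s.x[1])
E
```

```text
[-0.0013  0.0003  0.1599] [ 0.3  0.9  0.2  1.   0.5  0.2 -0.7  0.1 -0.2  0.1  0.1  0.1  1.5 -1.5
 -1.7 -1.4] [ 0.58433622 -0.17446932]
```

```bash
python3 - <<'E'
from h import *
x,y=.5844,-.1745
q=down(.33)
move_ptp((x,y,.215),q); movel((x,y,.1375),q,speed=.08)
print(read_eef_pos().round(4) if hasattr(read_eef_pos(),'round') else read_eef_pos(),read_ft_force())
move_gripper(.012,effort=60)
print(read_finger_gap(),read_grasp_force(),read_ft_force(),read_ft_torque())
movel((x,y,.20),speed=.06); print(read_finger_gap(),read_ft_force(),read_ft_torque())
movel((x,y,.25),speed=.1)
S=np.array([.537,.1797])
move_ptp((*S,.25),down(.8)); 
movel((*S,.08+.1275+.022),down(.8),speed=.06); pause(.3)
c=camera_params("wrist");im=read_camera("wrist");np.save("pics/in.npy",c,allow_pickle=True);cv2.imwrite("pics/in.png",im[:,:,::-1])
s=read_camera("scene");t=read_camera("top");cv2.imwrite("pics/ins.png",s[:,:,::-1]);cv2.imwrite("pics/int.png",t[:,:,::-1])
print(read_eef_pos(),read_ft_force(),read_time_s())
a=cv2.resize(im[40:290,200:450,::-1],(500,500),interpolation=cv2.INTER_CUBIC)
b=cv2.resize(s[130:230,380:440,::-1],(300,500),interpolation=cv2.INTER_CUBIC)
cv2.imwrite("pics/inc.png",np.hstack([a,b]))
E
```

```text
[ 0.5849 -0.1748  0.1381] [ 0.10478701 -1.21628342 -0.19498255]
0.01946018108711312 58.4718918800354 [-1.01226102  0.84015218  1.69942515] [ 0.113101    0.17017348 -0.02333327]
0.019509531633174072 [-0.23155546  0.59853477 -1.01135163] [-0.0271072   0.02560469 -0.00134828]
[0.53708517 0.17982683 0.22970298] [-0.58749644 -0.68010557 -0.55960707] 15.95
```

View pics/inc.png

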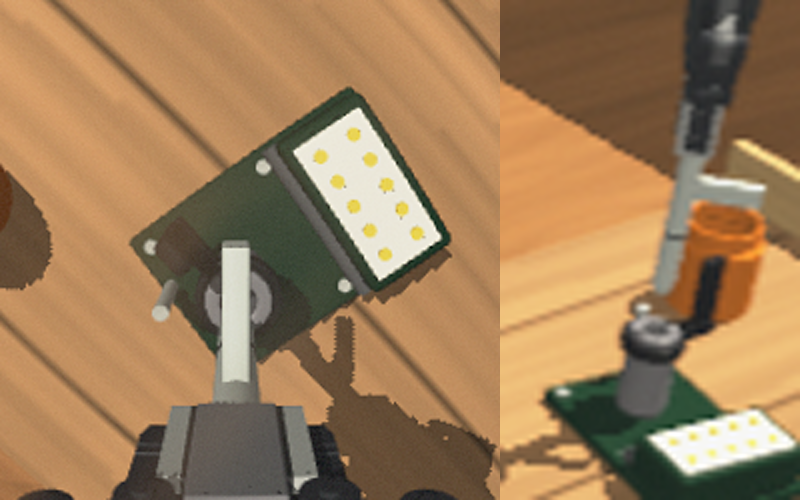

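```bash
python3 - <<'E'
from h import *
S=[.537,.1797]
c=np.load("pics/in.npy",allow_pickle=True).item()
for z in(.08,.102,.144): 
    u=proj("scene",np.array([*S,z])); print(z,"scene crop",(u-[380,130])*5,"top",proj("top",np.array([*S,z])))
print((proj("wrist",np.array([*S,.08]),c)-[200,40])*2)
g=proj("scene",np.array([.538,.1797,.102]))-proj("scene",np.array([*S,.102]));h=proj("scene",np.array([.537,.1807,.102]))-proj("scene",np.array([*S,.102]));print(g*5,h*5)
t=cv2.imread("pics/int.png");cv2.imwrite("pics/intc.png",np.hstack([cv2.resize(t[140:210,195:265],(400,400),interpolation=cv2.INTER_CUBIC),cv2.resize(cv2.imread("pics/ins.png")[160:205,390:435],(400,400),interpolation=cv2.INTER_CUBIC)]))
E
```

```text
0.08 scene crop [153.0413015  324.15526953] top [229.97420292 181.66408855]
0.102 scene crop [158.87888767 295.11897906] top [228.60481852 180.26315532]
0.144 scene crop [170.37341826 237.94491441] top [225.87381326 177.46923127]
[235.45225261 301.37734068]
[1.10970471 0.74267826] [ 1.17398244 -0.41269187]
```

View pics/intc.png

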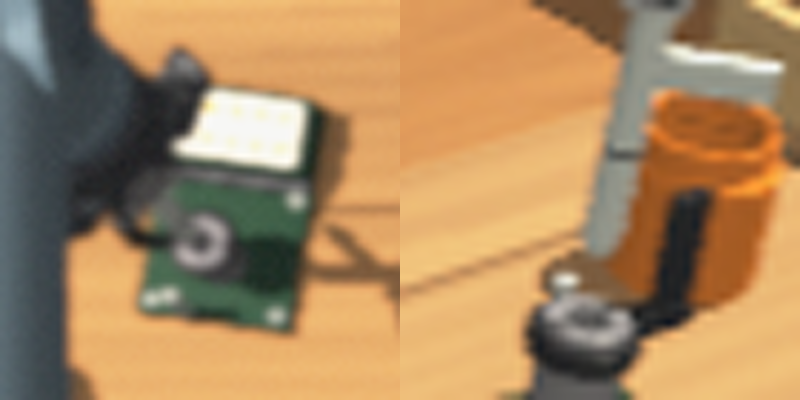

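```bash
python3 - <<'E'
from h import *
C={t:np.load(f"pics/{t}.npy",allow_pickle=True).item() for t in("sl0","sl1","sl2","in")}
W=[ray("wrist",u,C[t]) for t,u in(("sl0",(364.8,152.3)),("sl1",(312.2,121)),("sl2",(295,140.8)),("in",(319,188.5)))]
O=[ray("scene",(410.6,196.4)),ray("top",(229.8,182))]
for n,r in(("wrist",W),("all",W+O)): X,e=tri(r);print(n,X.round(4),np.round(e,4))
for r in W+O: print(onplane(r,.08).round(4),onplane(r,.07).round(4))
post=[ray("wrist",(339,177),C["sl0"]),ray("wrist",(283,107),C["sl2"]),ray("wrist",(200+160/2,40+314/2),C["in"]),ray("scene",(408.6,191.5))]
X,e=tri(post);print("post",X.round(4),np.round(e,4))
E
```

```text
wrist [0.5368 0.1784 0.0694] [0.0002 0.001  0.0006 0.0005]
all [0.5373 0.1796 0.0749] [0.0005 0.0009 0.0012 0.0011 0.0009 0.0018]
[0.5381 0.1802 0.08  ] [0.537  0.1784 0.07  ]
[0.5366 0.1796 0.08  ] [0.5362 0.1792 0.07  ]
[0.5366 0.1793 0.08  ] [0.5367 0.1779 0.07  ]
[0.5393 0.1804 0.08  ] [0.5374 0.1784 0.07  ]
[0.5438 0.1733 0.08  ] [0.5333 0.1854 0.07  ]
[0.5358 0.1803 0.08  ] [0.5381 0.1825 0.07  ]
post [0.5059 0.1995 0.0702] [0.0009 0.0001 0.0016 0.0023]
```

```bash
cat > d.py <<'E'
from h import *
def descend(S,z0,z1,yaw,step=.004,lim=5,speed=.04):
    f0=np.array(read_ft_force()); t0=np.array(read_ft_torque()); z=z0
    while z>z1+1e-6:
        z=max(z-step,z1); movel((*S,z),down(yaw),speed=speed)
        f=np.array(read_ft_force())-f0; t=np.array(read_ft_torque())-t0
        print(round(z-.1275,4),f.round(1),t.round(2))
        if np.linalg.norm(f)>lim: print("contact"); break
    return z
E
python3 - <<'E'
from d import *
descend((.537,.1795),.2295,.1275+.062,.8); print(read_eef_pos(),read_finger_gap(),read_time_s())
E
```

```text
0.098 [ 0.1  1.4 -2. ] [ 0.08  0.02 -0.01]
0.094 [0.6 0.5 0.3] [ 0.03 -0.03  0.01]
0.09 [ 0.1  1.1 -0.8] [0.02 0.03 0.04]
0.086 [ 0.   0.4 -0.5] [0.05 0.04 0.04]
0.082 [ 0.7  1.4 -0. ] [0.03 0.02 0.06]
0.078 [ 0.   0.5 -1.2] [0.09 0.02 0.05]
0.074 [ 0.9  1.2 -0.8] [0.   0.06 0.03]
0.07 [ 0.4  1.3 -0.3] [ 0.07 -0.05 -0.03]
0.066 [ 1.3  1.3 -1.1] [ 0.12 -0.39  0.05]
0.062 [ 2.2  0.7 -1.5] [ 0.14 -0.55  0.04]
[0.53730216 0.17955751 0.18931407] 0.019194467332545286 18.45
```

```bash
python3 - <<'E'
from d import *
S=(.5383,.1795)
movel((*S,.1895),down(.8),speed=.02);print(read_ft_force(),read_ft_torque())
z=descend(S,.1895,.1275+.034,.8,step=.006,lim=8); print(read_eef_pos(),read_finger_gap(),read_time_s())
E
```

```text
[ 0.67855163  0.030089   -1.12728538] [ 0.00015069 -0.0905277  -0.0136006 ]
0.056 [-0.2 -0.   0.4] [0.06 0.03 0.01]
0.05 [-0.6 -0.5  0.2] [0.11 0.04 0.02]
0.044 [-0.5  0.7 -0.3] [0.06 0.06 0.02]
0.038 [-0.6  0.1  0.5] [ 0.01  0.02 -0.01]
0.034 [-0.8 -0.3  1.2] [-0.02  0.07  0.01]
[0.53809241 0.1794539  0.16118806] 0.019415529918841434 20.15
```

```bash
python3 - <<'E'
from d import *
S=(.5383,.1795)
z=descend(S,.1275+.034,.1275+.012,.8,step=.0015,lim=5,speed=.02); print(read_eef_pos(),read_finger_gap(),read_time_s())
E
```

```text
0.0325 [ 0.3 -0.7 -1.2] [ 0.05  0.04 -0.01]
0.031 [ 0.7  0.1 -0.9] [0.02 0.06 0.02]
0.0295 [-0.8  1.  -0.8] [ 0.01  0.06 -0.02]
0.028 [-0.2 -0.4 -1.2] [-0.    0.02 -0.02]
0.0265 [ 0.2 -0.5 -0.6] [0.   0.05 0.03]
0.025 [-0.1  0.1 -0.7] [-0.01  0.05  0.03]
0.0235 [-0.2  0.2 -2.1] [ 0.01 -0.02 -0.07]
0.022 [ 0.2  0.2 -1. ] [ 0.03 -0.    0.  ]
0.0205 [-0.9  1.  -0.3] [-0.01 -0.02  0.03]
0.019 [ 0.8  0.  -0.7] [ 0.01  0.07 -0.02]
0.0175 [-0.2  0.9 -1. ] [-0.01  0.05  0.03]
0.016 [ 0.3  0.9 -0.4] [-0.03  0.11  0.01]
0.0145 [-1.9  0.2  4.3] [-0.07  0.51 -0.03]
0.013 [-5.1 -0.9 12.7] [-0.31  1.18  0.02]
contact
[0.53874254 0.17949701 0.1425131 ] 0.01919540721924816 23.65
```

```bash
python3 - <<'E'
from d import *
S=(.5383,.1795)
movel((*S,.1275+.036),down(.8),speed=.03); pause(.2)
s=read_camera("scene"); s0=s; print(read_eef_pos(),read_ft_force(),read_ft_torque())
movel((*S,.1275+.032),down(.8),speed=.03); pause(.2)
s1=read_camera("scene"); w=read_camera("wrist")
print(read_eef_pos(),read_ft_force(),read_ft_torque(),read_time_s())
f=lambda i:cv2.resize(i[165:215,385:435,::-1],(400,400),interpolation=cv2.INTER_CUBIC)
cv2.imwrite("pics/mk.png",np.hstack([f(s0),f(s1)]))
E
```

```text
[0.53815937 0.17942413 0.16328449] [ 0.46612222  0.67292458 -1.01380191] [-0.02013035  0.01014755 -0.00739867]
[0.53834488 0.17950136 0.15957093] [-0.60800923  0.41567857 -0.42681729] [-0.10478338  0.02271281 -0.01995823] 25.4
```

View pics/mk.png

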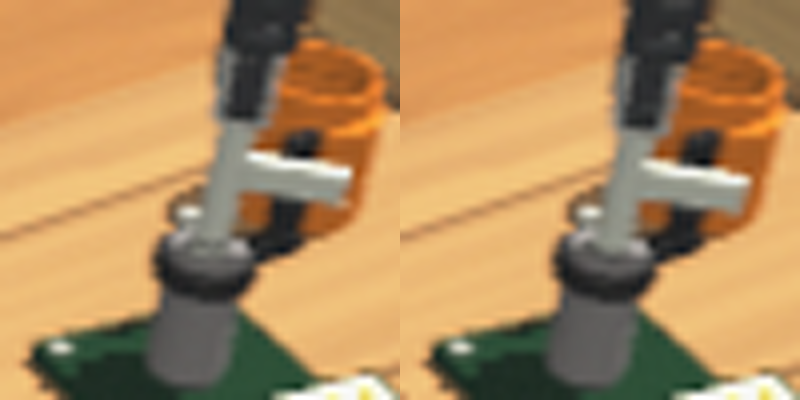

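```bash
python3 - <<'E'
from d import *
S=(.5383,.1795)
ims=[]
for z in(.036,.040,.044,.050):
    movel((*S,.1275+z),down(.8),speed=.04); pause(.15)
    s=np.mean([read_camera("scene").astype(float) for _ in range(2)],0)
    ims.append(cv2.resize(s[175:205,400:425,::-1].astype(np.uint8),(200,240),interpolation=cv2.INTER_CUBIC))
    g=s.mean(2); print(z,[int(g[r,int(round(411+(195.6-r)*.25))-1:int(round(411+(195.6-r)*.25))+2].mean()) for r in range(182,200)])
cv2.imwrite("pics/mk2.png",np.hstack(ims)); print(read_time_s())
E
```

```text
0.036 [140, 142, 149, 144, 140, 141, 142, 138, 140, 142, 140, 139, 140, 103, 128, 101, 94, 62]
0.04 [141, 149, 143, 144, 140, 141, 140, 138, 141, 139, 143, 138, 86, 130, 141, 102, 94, 63]
0.044 [143, 142, 143, 143, 142, 140, 140, 138, 140, 140, 143, 95, 137, 140, 142, 102, 94, 62]
0.05 [141, 142, 144, 141, 142, 140, 140, 139, 142, 122, 113, 136, 141, 141, 143, 155, 98, 63]
27.45
```

View pics/mk2.png

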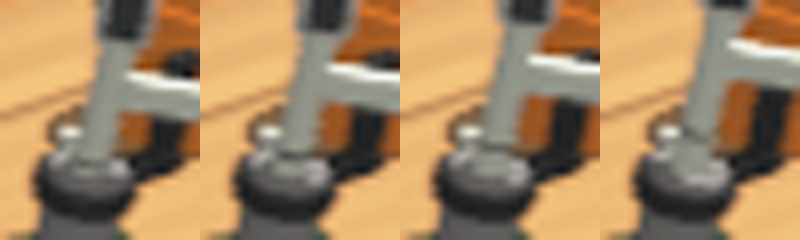

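```bash
python3 - <<'E'
from d import *
S=(.5383,.1795); Z=.1595
movel((*S,Z),down(.8),speed=.04); pause(.4); print(read_eef_pos(),read_ft_force(),read_time_s())
for y in list(np.arange(.95,1.9,.15))+list(np.arange(1.9,2.01,.06)):
    move_ptp((*S,Z),down(y)); print(round(y,2),np.round(read_ft_force(),1),np.round(read_ft_torque(),3),np.round(read_eef_pos(),4),read_time_s())
    if abs(read_ft_torque()[2])>.3: break
E
```

```text
[0.53833038 0.17949944 0.15962747] [-0.33305607  0.14673673 -0.72452198] 28.45
0.95 [ 0.2  0.1 -0.8] [ 0.017 -0.026 -0.008] [0.5383 0.1795 0.1596] 28.7083
1.1 [ 0.4  0.9 -1. ] [-0.011 -0.016 -0.008] [0.5383 0.1795 0.1595] 28.9667
1.25 [ 0.1  0.3 -0.3] [ 0.026 -0.08  -0.019] [0.5383 0.1795 0.1595] 29.225
1.4 [ 0.5 -0.1 -1.1] [-0.059 -0.01  -0.015] [0.5383 0.1795 0.1595] 29.4833
1.55 [-0.1  0.9  0.4] [0.047 0.034 0.031] [0.5382 0.1795 0.1595] 29.7417
1.7 [ 0.4  1.2 -0.6] [ 0.163  0.038 -0.007] [0.5382 0.1795 0.1595] 30.0
1.85 [-0.1  0.5 -0.7] [ 0.192  0.028 -0.041] [0.5382 0.1796 0.1595] 30.2583
1.9 [-0.1 -0.5 -0.5] [ 0.267  0.053 -0.053] [0.5382 0.1797 0.1595] 30.5083
1.96 [ 0.7  1.7 -0.6] [0.28  0.042 0.022] [0.5382 0.1797 0.1595] 30.7583
```

```bash
python3 - <<'E'
from d import *
S=(.5383,.1795); Z=.1595
for y in np.arange(2.0,2.3,.03):
    move_ptp((*S,Z),down(y)); t=np.mean([read_ft_torque() for _ in range(3)],0);a=R.from_quat(read_tcp_rot()).as_matrix()[:2,0]
    print(round(y,2),round(np.arctan2(a[1],a[0]),3),np.round(t,3),np.round(read_eef_pos(),4))
    if np.hypot(*t[:2])>.9 or abs(t[2])>.3: break
pause(.3);c=camera_params("wrist");w=read_camera("wrist");s=read_camera("scene")
f=lambda i,k:cv2.resize(i[...,::-1],k,interpolation=cv2.INTER_CUBIC)
cv2.imwrite("pics/cl.png",np.hstack([f(w[60:260,218:418],(400,400)),f(s[165:215,385:435],(400,400))])); print(read_finger_gap(),read_grasp_force(),read_time_s())
E
```

```text
2.0 1.998 [ 0.328  0.132 -0.047] [0.5382 0.1797 0.1595]
2.03 2.029 [ 0.426  0.168 -0.023] [0.5381 0.1796 0.1595]
2.06 2.059 [0.362 0.185 0.019] [0.5381 0.1796 0.1594]
2.09 2.089 [ 0.515  0.276 -0.051] [0.5381 0.1797 0.1595]
2.12 2.118 [ 0.594  0.255 -0.361] [0.5384 0.1799 0.1595]
0.019662362826644433 58.665361404418945 32.4083
```

View pics/cl.png

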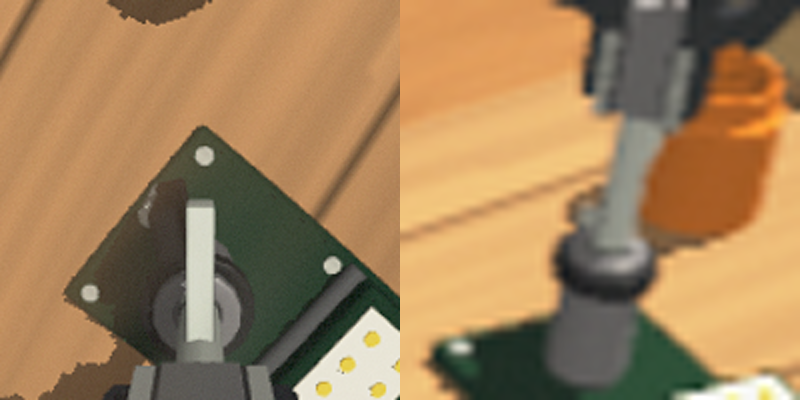

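```bash
python3 -c "
from bench import *
print(sign_off(),read_time_s())"
```

```text
the job is handed in; nothing more can be done
the job is handed in; nothing more can be done
```

I handed the job in at about 32.4 s of the 48 s. The leg is gripped at about 59 N with its mark at the sleeve's rim, and its wing holds the lever closed against the stop post. The closing is judged from the torque jump at the end of the turn and the last wrist picture. Bystanders were not checked at the end, but nothing was seen to touch them. The hand-in returned no verdict.

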